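# Pull the stock shelf board out to the marker and hold it

### The job

Slide the loose shelf board, with its carton standing on it, straight out of the low green rack until its front edge is level with the tip of the marker stand's pointer. That far out the board would tip by its own weight, so finish while still holding it there, level and still, its back end lying on the rack. Keep it flat on the rack as it slides, and leave the things around it alone.

Things in the scene. Friction and masses are not known exactly. Their poses are not given: they have to be found in the camera images.
- rack: low section of green steel stock rack, fixed at a varying place and heading. Steel deck 270 deep (x) x 240 wide (y), top 100 mm above the bench. Origin on the bench, on the centre line, 115 mm in front of the deck's front edge; x points from the open front to the back, z up. Legs at |y| 120 to 145 mm; the rear two rise to 170 mm.
- board: loose plywood shelf board on the deck, 300 long (x) x 160 wide (y) x 15 thick, 0.4 to 0.65 kg, with a wooden lip along its front. Origin at the centre of its underside; x points to the rack's back (within 3 degrees of the rack's x at first). At first it sticks out 20 to 50 mm past the deck; dragging takes a few N. Not held, it tips once it is out farther than about 135 mm.
- board_front (a point): middle of the board's front edge, at half the board's thickness: (-150, 0, 7.5) mm in the board's frame. This edge is to come level with the pointer, measured along the rack's x.
- rack_edge (a point): middle of the front edge of the deck's top: (115, 0, 100) mm in the rack's frame.
- board_lip (a point): middle of the top of the board's lip, (-144, 0, 60) mm in the board's frame. The lip is 12 mm thick (x), 160 wide (y), flush with the front edge, and stands 45 mm above the board's top; it can be pinched from above, one finger in front and one behind.
- mark: steel marker stand fixed on the bench before the rack, on the board's -y side, axes parallel to the rack's: foot plate 60 x 40 x 6 mm and 10 mm post 112 mm tall, both centred 40 mm to -y of the origin, and a flat white pointer, tapering 16 to 4 mm, along +y towards the board. Origin on the bench right below the pointer's tip. It calls for 165 to 225 mm of overhang past the deck.
- mark_tip (a point): tip of the marker's pointer, 107.5 mm above the bench (half-way up the board's edge), about 30 mm clear of the side of a centred board: (0, 0, 107.5) mm in the marker's frame.
- carton: closed cardboard carton 80 (x) x 90 (y) x 50 tall, 0.14 to 0.28 kg, standing loose on the board near its middle, at least 80 mm behind the lip. Origin at the centre of its underside. It rides on the board by friction and must stay standing on it.
- tape: bystander: grey ring of 90 mm diameter, 40 tall, on the bench at the rack's +y side. Origin at the centre of its underside.
- jar: bystander: jar with steel cap, 60 mm diameter, 80 tall, on the bench at the rack's -y side. Origin at the centre of its underside.
- wrench: bystander: steel wrench lying flat on the bench at the rack's +y side. Origin at the centre of its underside.
Mind the look-alikes: they are no part of the job. What is shaped like the carton but orange is not meant. What is shaped like the mark but pink is not meant.

How it is judged:
By the outcome, as a careful person would: the job done as asked, in the order asked, and still so for the second after the job is handed in, while the arm keeps its last pose, push and grip.
It also fails if it takes over 32 s, if anything falls off the work surface, if the arm or the gripper's body presses on something with over 40 N, if the wrist force passes 120 N, or if a joint passes its speed limit or range.

### The arm

A 6-joint arm with a two-finger parallel gripper is mounted at the origin on the work surface. World frame = base frame: x ahead of the robot, y to its left, z up, the work surface at z = 0. Lengths are in mm, angles in rad, forces in N, time in s.
With the tool pointing down it reaches from about 300 to 775 mm from the base axis. Payload 14.6 kg.
Tool frame: the origin (TCP) lies between the finger pads; the fingertips stand 19 mm ahead of it and the grasp point (between the pads) is the TCP; z points along the fingers, y is the line along which they close (so a half turn about z gives the same grasp; the last joint's range is limited). The gripper opens to 94 mm and grips with 3 to 60 N. Pads are 16 mm wide; open, the fingers measure 119 mm over their backs; the gripper's body (75 mm by 177 mm) begins 78 mm behind the grasp point.
Start: joints at [-1.356, 0.3, 1.521, -0, 1.321, -0.067], TCP at [152.94, -528.298, 224.446] pointing down, gripper open.
Joint ranges: [-3.03, 3.03], [-0.79, 2.21], [0.23, 2.52], [-1.04, 4.18], [0, 3.07], [-2.55, 2.55]. Speed limits (rad/s): [2.22, 2.22, 2.57, 3.14, 3.14, 3.14].

### API

Orientations are given as [roll, pitch, yaw] about the fixed x, y, z axes, in that order (R = Rz(yaw) Ry(pitch) Rx(roll)).
In Python, from cell import monitor, imaging, job, find_in, trace gives the robot as it stands. The module is installed in compiled form; this text tells all that it offers.
- The arm moves only by the tool arm_command, never from a script. Its argument "steps" is a list of rows, each a list of 5 numbers: the opening, from 0 (shut) to 1 (fully open), then the shift along the tool's x, y, z in mm, then the turn about the tool's z in degrees. In form: [[gripper, dx, dy, dz, turn], ...]. A call has 1 to 20 rows; each row is the pose to reach, as a shift and turn from the pose commanded when the call began, along the tool's axes at that moment; what a row does not reach only later rows make up. A row lasts 1/8 s, in which the tool goes at most 62.5 mm and 10.7 degrees, less where a joint would pass 70% of its speed; a pose out of reach is approached as far as the arm can. A call with a gripper value outside its range is refused whole. The fingers move at their own pace and stop on an object; "force" is the grip in N (left out, the last holds). Time passes only in rows, so rows that repeat a pose let the fingers close. It gives the time, the measured TCP pose, the force, the opening and the grip force at its end, in the units of the state.
- monitor.read_state(): the state, without advancing time (a new reading comes with each control period).
- imaging.camera(name): name is "side" or "top" or "wrist"; returns a dict with "img" (400x640x3 uint8, red, green, blue), "mtx" (3x3 intrinsics, pixels), "view" (4x4, takes a point from world to camera coordinates). Camera axes: x right, y down, z forward; pixel columns grow to the right and rows downward; lengths in mm; the calibration is good to about 2 mm. A picture is of the moment at which its call begins. There is no depth.
- job.sign_off(): hands the job in; it is judged then, once.
Trained networks look in a picture, given as the dict that the camera call returned (one of the last four; its "shot" number tells which), for a name from the list of things; names that differ only in an ending like _2 or _b are one class to them, and where a whole thing is asked for, a point or a joint stands for the part that bears it (a point fixed in the world has none). Each returns a list of dicts, best first, with "p" (0 to 1); they miss things now and then, are a little off and sometimes report something else, mostly with a low value. They report only what shows in the picture. A call takes as long as a camera call. They do not tell look-alikes from the thing itself.
- find_in(picture, target): "rect" ([centre column, centre row, width, height] in pixels, round what is visible of it).
- trace(picture, target): "region" (400x640 bool, what is visible of it) and "rect" ([centre column, centre row, width, height] in pixels, round what is visible of it).
The state is a dict: "clock": time; "joints": joint angles; "qd": joint speeds; "effort": joint torques, N m; "eef_pos": TCP position; "eef_rot": TCP orientation; "wrist_force": force on the tool from outside, world axes, zero at the start; "moment": the same for the moment, N m; "finger_gap": finger opening in mm; "finger_force": force on a finger pad.
Only numpy, scipy, OpenCV 4.12 (cv2) and the standard library are available. Lean on these libraries where they do the work, as an engineer would, in place of code of your own. Each camera call takes 0.05 s, during which the arm holds its last target. There are 200 camera calls.

## Working session

There is one attempt and no reset: what is moved stays moved. The work goes in short steps, Python scripts to look and compute and a tool call to move; the robot and the scene stay as the last step left them, time stands still between calls to the robot, and variables do not carry over. Pictures are saved under pics/ and viewed, at most 10 in all, crops included, and the job is handed in when it is done.

Besides the shell and the picture viewer there is one more tool, called after ">>>" by a JSON object that holds its "op" and its "data", one argument or row to a line. arm_command: Moves the arm, as the interface text tells. Its arguments: {"type":"object","properties":{"steps":{"type":"array","items":{"type":"array","items":{"type":"number"}}},"force":{"type":"number"}},"required":["steps"]}

```bash
mkdir -p pics; cat > h.py <<'E'
import numpy as np, cv2
from cell import monitor, imaging, job, find_in, trace
def save(p,n): cv2.imwrite('pics/'+n, p['img'][:,:,::-1])
E
python3 - <<'E'
from h import *
ims=[]
for c in ['top','side']:
    p=imaging.camera(c); ims.append(p['img'])
    print(c,p['mtx'].round(1).tolist(),p['view'].round(3).tolist())
    for t in ['rack','board','mark','carton','tape','jar','wrench','board_lip']:
        print(t,[(round(d['p'],2),np.round(d['rect']).astype(int).tolist()) for d in find_in(p,t)][:3])
    save(p,c+'0.png')
print(monitor.read_state())
E
```

```text
top [[363.5, 0.0, 321.4], [0.0, 363.5, 201.0], [0.0, 0.0, 1.0]] [[0.018, -0.999, -0.027, 21.047], [-0.988, -0.014, -0.152, 587.221], [0.152, 0.029, -0.988, 758.073], [0.0, 0.0, 0.0, 1.0]]
rack [(0.8, [349, 101, 165, 176]), (0.16, [218, 190, 45, 45])]
board [(0.58, [337, 119, 102, 151]), (0.4, [259, 213, 39, 76])]
mark [(0.86, [376, 278, 27, 26]), (0.47, [348, 99, 165, 173])]
carton [(0.87, [233, 121, 44, 50]), (0.76, [343, 103, 50, 46])]
tape [(0.88, [218, 189, 45, 44])]
jar [(0.85, [438, 231, 36, 29])]
wrench [(0.78, [259, 214, 40, 78])]
board_lip [(0.94, [338, 118, 109, 152])]
side [[366.9, 0.0, 323.3], [0.0, 366.9, 200.7], [0.0, 0.0, 1.0]] [[0.994, -0.108, 0.008, -577.933], [-0.056, -0.573, -0.817, 131.853], [0.092, 0.812, -0.576, 690.043], [0.0, 0.0, 0.0, 1.0]]
rack [(0.57, [458, 231, 197, 168])]
board [(0.86, [427, 198, 182, 84])]
mark [(0.82, [245, 265, 38, 70]), (0.8, [207, 343, 44, 88])]
carton [(0.88, [388, 167, 42, 18]), (0.82, [430, 189, 59, 51])]
tape [(0.66, [326, 175, 31, 33])]
jar [(0.96, [302, 336, 45, 66])]
wrench [(0.79, [306, 199, 67, 18])]
board_lip [(0.75, [425, 198, 180, 85])]
{'clock': 0.9, 'joints': array([-1.35557835e+00,  2.99881524e-01,  1.52102294e+00, -9.40251245e-06,
        1.32070517e+00, -6.66149202e-02]), 'qd': array([-0.00094157, -0.00076629, -0.00059212, -0.00125611, -0.00049458,
       -0.00015438]), 'effort': array([ 8.60084492e-04, -5.31662035e+01, -3.52915907e+01,  7.08220038e-02,
        2.12036324e-02, -3.70463067e-05]), 'eef_pos': array([ 152.94691676, -528.28481117,  224.44600499]), 'eef_rot': array([-3.14157511e+00,  7.95952878e-06,  2.81835220e-01]), 'wrist_force': array([ 0.11905114,  0.16210329, -0.55896826]), 'moment': array([-0.00746077, -0.02756618,  0.03373781]), 'finger_force': 0.0, 'finger_gap': 93.9731364466898}
```

View pics/top0.png

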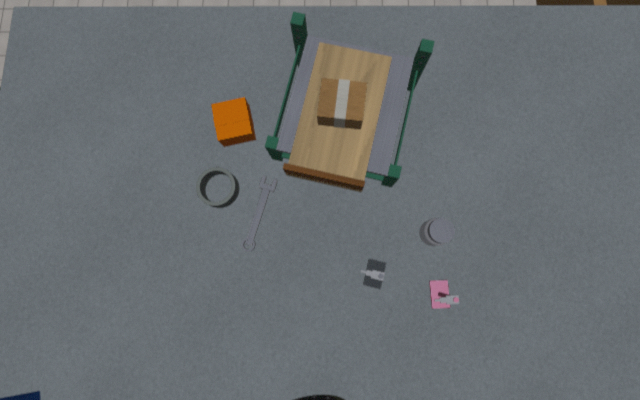

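View pics/side0.png

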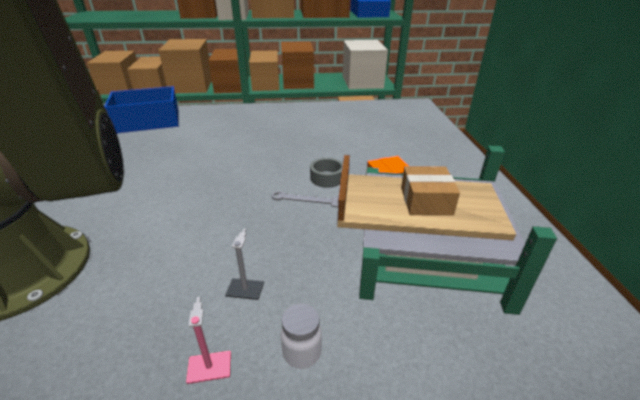

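Top view: the steel mark is at (374,274) with its tip near (362,272); the pink look-alike is at (440,295), so not meant. The brown carton on the board is at (343,103); the orange look-alike is at (233,121), so not meant. The board's lip runs from (285,170) to (366,186). Next, close crops for the choice check and corner picking.

```bash
python3 - <<'E'
from h import *
t=cv2.imread('pics/top0.png'); s=cv2.imread('pics/side0.png')
cv2.imwrite('pics/tc.png',cv2.resize(t[130:290,265:415],None,fx=3.75,fy=3.75,interpolation=cv2.INTER_CUBIC))
cv2.imwrite('pics/sc.png',cv2.resize(s[140:310,220:390],None,fx=3.5,fy=3.5,interpolation=cv2.INTER_CUBIC))
E
```

```text
(no output)
```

View pics/tc.png

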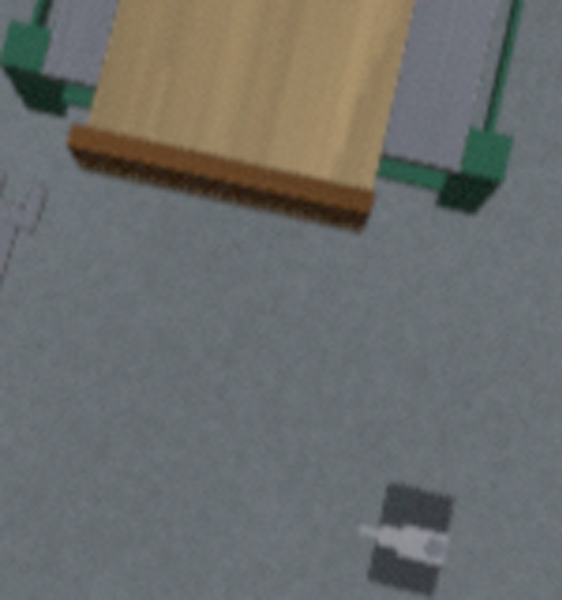

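View pics/sc.png

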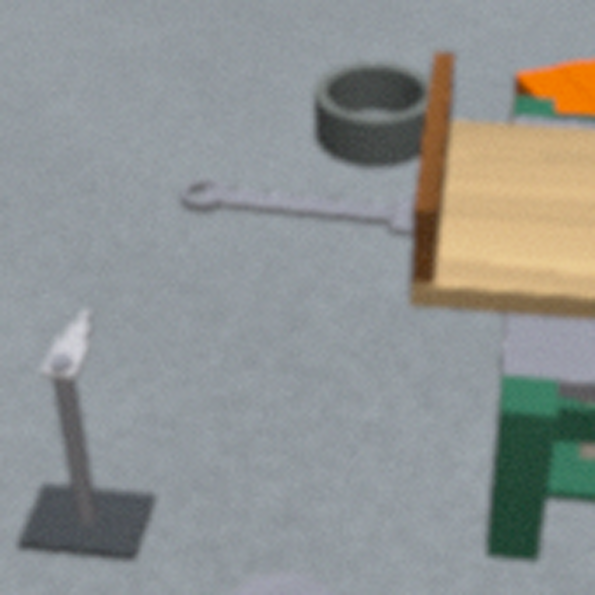

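The close crop confirms the choice: grey foot plate with white pointer, tip at top crop (359,531) and side crop (86,311). The lip's top face corners show clearly in the top crop.

```bash
cat >> h.py <<'E'
def ray(p,uv):
    R=p['view'][:3,:3];t=p['view'][:3,3]
    d=R.T@np.linalg.solve(p['mtx'],[uv[0],uv[1],1]); return -R.T@t,d
def onz(p,uv,z):
    c,d=ray(p,uv); return (c+d*(z-c[2])/d[2])
def tri(obs):
    A=np.zeros((3,3));b=np.zeros(3)
    for p,uv in obs:
        c,d=ray(p,uv);d=d/np.linalg.norm(d);P=np.eye(3)-np.outer(d,d);A+=P;b+=P@c
    return np.linalg.solve(A,b)
E
python3 - <<'E'
from h import *
T=imaging.camera('top');S=imaging.camera('side')
t=lambda u,v:((u+.5)/3.75-.5+265,(v+.5)/3.75-.5+130)
s=lambda u,v:((u+.5)/3.5-.5+220,(v+.5)/3.5-.5+140)
tip=tri([(T,t(359,531)),(S,s(88,311))]);print('tip',tip.round(1),'z107.5 top',onz(T,t(359,531),107.5).round(1),'side',onz(S,s(88,311),107.5).round(1))
print('foot',[onz(T,t(*q),6).round(1)[:2].tolist() for q in [(388,484),(453,497),(432,596),(368,580)]])
print('foot side',[onz(S,s(*q),6).round(1)[:2].tolist() for q in [(45,485),(155,494),(135,557),(20,548)]])
print('lip top',[onz(T,t(*q),160).round(1)[:2].tolist() for q in [(78,125),(374,192),(368,214),(70,146)]])
print('lip bottom front',[onz(T,t(*q),100).round(1)[:2].tolist() for q in [(85,166),(362,231)]])
print('lip side: top front near/far, bottom near',onz(S,s(416,208),160).round(1),onz(S,s(434,55),160).round(1),onz(S,s(412,303),100).round(1),onz(S,s(412,287),115).round(1))
print('deck front',[onz(T,t(*q),100).round(1)[:2].tolist() for q in [(47,76),(92,86),(388,157),(462,172)]])
print('deck side near-front',onz(S,s(505,313),100).round(1))
print('rear tops full',[onz(T,q,170).round(1)[:2].tolist() for q in [(293,13),(306,14),(420,39),(433,41)]])
print('front leg tops',[onz(T,t(*q),115).round(1)[:2].tolist() for q in [(10,22),(48,30),(470,128),(511,137)]])
E
```

```text
tip [439.2 -50.7 108.7] z107.5 top [438.2 -50.9 107.5] side [439.8 -49.1 107.5]
foot [[462.6, -76.3], [455.6, -115.1], [397.4, -102.2], [405.9, -64.3]]
foot side [[407.2, -65.4], [464.4, -77.5], [455.6, -118.0], [398.7, -106.5]]
lip top [[642.4, 97.6], [609.1, -54.0], [597.7, -51.0], [631.3, 101.3]]
lip bottom front [[634.6, 100.9], [599.9, -52.9]]
lip side: top front near/far, bottom near [600.  -51.7 160. ] [632.   99.3 160. ] [600.2 -49.5 100. ] [598.9 -55.3 115. ]
deck front [[686.2, 124.0], [680.6, 98.4], [641.7, -67.2], [633.7, -107.9]]
deck side near-front [645.4 -61.9 100. ]
rear tops full [[952.5, 91.1], [950.3, 64.7], [895.5, -163.2], [891.2, -188.7]]
front leg tops [[712.5, 143.4], [708.0, 122.0], [654.8, -110.1], [650.0, -132.2]]
```

>>> {"op": "arm_command", "data": {
  "steps": [
    [1,20,-13,0,-2],
    [1,60,-40,0,-6],
    [1,105,-69,0,-11],
    [1,150,-99,0,-16],
    [1,195,-129,0,-21],
    [1,240,-159,0,-26],
    [1,285,-188,0,-31],
    [1,330,-218,0,-36],
    [1,375,-248,0,-41],
    [1,420,-277,0,-46],
    [1,465,-307,0,-51],
    [1,510,-337,0,-55],
    [1,550,-363,0,-58],
    [1,580,-383,0,-60],
    [1,597,-394,0,-61],
    [1,604,-399,0,-61.2],
    [1,604,-399,0,-61.2],
    [1,604,-399,0,-61.2]
  ],
  "force": 45
}}

```text
clock: 3.25
eef_pos: [621.7, 22.4, 224.7]
eef_rot: [3.142, 0.0, 1.349]
wrist_force: [0.9, -0.3, 0.4]
finger_gap: 93.9
finger_force: 0.0
```

```bash
python3 - <<'E'
from h import *
s=monitor.read_state();print(s['clock'],s['eef_pos'].round(1),s['eef_rot'].round(4),s['wrist_force'].round(2))
W=imaging.camera('wrist');save(W,'w1.png');S=imaging.camera('side')
for n,p in [('w',W),('s',S)]:
    for q in [(621.9,23,160),(616,24.3,160),(469.4,57.3,160),(439,-50.3,107.5)]:
        c=p['view'][:3,:3]@q+p['view'][:3,3];v=p['mtx']@c;print(n,q,(v[:2]/v[2]).round(1),c[2].round())
E
```

```text
3.25 [621.7  22.4 224.7] [3.1415e+00 1.0000e-04 1.3493e+00] [ 0.93 -0.3   0.45]
w (621.9, 23, 160) [320.6 221.3] 239.0
w (616, 24.3, 160) [312.1 221.4] 239.0
w (469.4, 57.3, 160) [100.3 221.4] 238.0
w (439, -50.3, 107.5) [150.1 313.2] 320.0
s (621.9, 23, 160) [344.5 175.2] 674.0
s (616, 24.3, 160) [341.3 175. ] 675.0
s (469.4, 57.3, 160) [261.3 169.8] 688.0
s (439, -50.3, 107.5) [244.2 229. ] 628.0
```

View pics/w1.png

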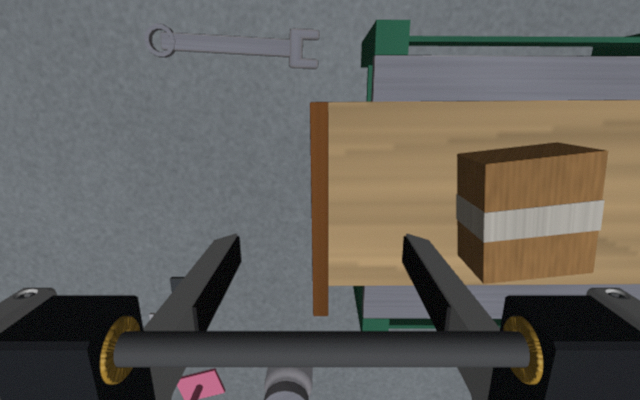

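Wrist view: the lip (columns 311–328, vertical in the image) is centred between the fingers at column 320. The carton starts at column 457, well clear. Now descend and grip.

>>> {"op": "arm_command", "data": {
  "steps": [
    [1,0,0,15,0],
    [1,0,0,35,0],
    [1,0,0,55,0],
    [1,0,0,70,0],
    [1,0,0,80,0],
    [1,0,0,83,0],
    [1,0,0,83,0],
    [0.5,0,0,83,0],
    [0.25,0,0,83,0],
    [0.1,0,0,83,0],
    [0,0,0,83,0],
    [0,0,0,83,0],
    [0,0,0,83,0],
    [0,0,0,83,0]
  ],
  "force": 45
}}

```text
clock: 5.1
eef_pos: [622.2, 22.9, 141.4]
eef_rot: [-3.142, 0.0, 1.35]
wrist_force: [-0.2, 0.4, -0.1]
finger_gap: 27.3
finger_force: 0.0
```

>>> {"op": "arm_command", "data": {
  "steps": [
    [0,0,0,0,0],
    [0,0,0,0,0],
    [0,0,0,0,0],
    [0,0,0,0,0],
    [0,0,0,0,0]
  ],
  "force": 45
}}

```text
clock: 5.72
eef_pos: [622.0, 23.0, 141.4]
eef_rot: [-3.141, -0.0, 1.35]
wrist_force: [-3.2, 0.1, 1.6]
finger_gap: 11.5
finger_force: 45.0
```

>>> {"op": "arm_command", "data": {
  "steps": [
    [0,0,-1,0,0],
    [0,0,-3,0,0],
    [0,0,-6,0,0],
    [0,0,-10,0,0],
    [0,0,-15,0,0],
    [0,0,-20,0,0],
    [0,0,-25,0,0],
    [0,0,-30,0,0],
    [0,0,-35,0,0],
    [0,0,-40,0,0],
    [0,0,-45,0,0],
    [0,0,-50,0,0],
    [0,0,-55,0,0],
    [0,0,-60,0,0],
    [0,0,-65,0,0],
    [0,0,-70,0,0],
    [0,0,-74,0,0],
    [0,0,-77,0,0],
    [0,0,-79,0,0],
    [0,0,-80,0,0]
  ],
  "force": 45
}}

```text
clock: 8.22
eef_pos: [544.0, 40.5, 141.4]
eef_rot: [-3.141, 0.0, 1.35]
wrist_force: [1.3, -0.1, -3.3]
finger_gap: 11.9
finger_force: 45.0
```

>>> {"op": "arm_command", "data": {
  "steps": [
    [0,0,-1,0,0],
    [0,0,-3,0,0],
    [0,0,-6,0,0],
    [0,0,-10,0,0],
    [0,0,-14,0,0],
    [0,0,-18,0,0],
    [0,0,-22,0,0],
    [0,0,-26,0,0],
    [0,0,-30,0,0],
    [0,0,-34,0,0],
    [0,0,-38,0,0],
    [0,0,-42,0,0],
    [0,0,-46,0,0],
    [0,0,-50,0,0],
    [0,0,-54,0,0],
    [0,0,-58,0,0],
    [0,0,-62,0,0],
    [0,0,-65,0,0],
    [0,0,-67,0,0],
    [0,0,-68,0,0]
  ],
  "force": 45
}}

```text
clock: 10.72
eef_pos: [477.7, 55.4, 141.5]
eef_rot: [3.142, -0.0, 1.35]
wrist_force: [1.9, -0.7, -4.6]
finger_gap: 11.2
finger_force: 45.0
```

```bash
python3 - <<'E'
from h import *
s=monitor.read_state();print(s['clock'],s['eef_pos'].round(1),s['eef_rot'].round(4),s['wrist_force'].round(2),s['moment'].round(2))
S=imaging.camera('side');T=imaging.camera('top');save(S,'s2.png');save(T,'t2.png')
z=lambda i,f:cv2.resize(i['img'][:,:,::-1],None,fx=f,fy=f,interpolation=cv2.INTER_CUBIC)
cv2.imwrite('pics/s2c.png',cv2.resize(S['img'][140:310,200:370,::-1],None,fx=3.5,fy=3.5,interpolation=cv2.INTER_CUBIC))
cv2.imwrite('pics/t2c.png',cv2.resize(T['img'][130:290,265:415,::-1],None,fx=3.75,fy=3.75,interpolation=cv2.INTER_CUBIC))
E
```

```text
10.725 [477.7  55.4 141.5] [ 3.1416 -0.      1.35  ] [ 1.86 -0.72 -4.57] [-0.14 -0.19  0.02]
```

View pics/s2c.png

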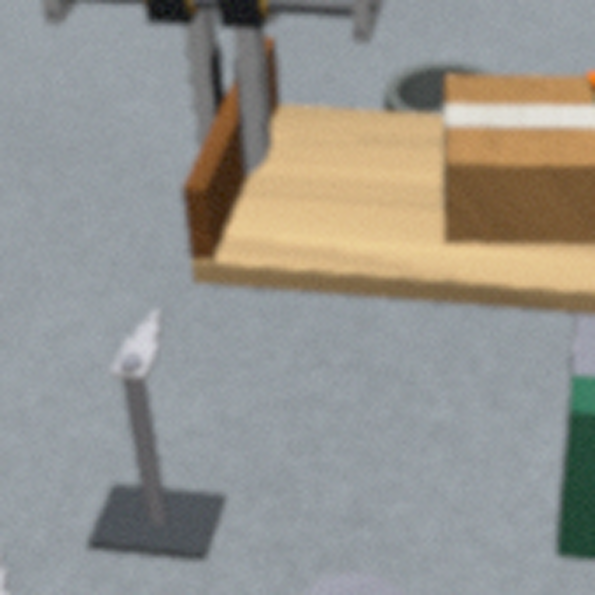

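View pics/t2c.png

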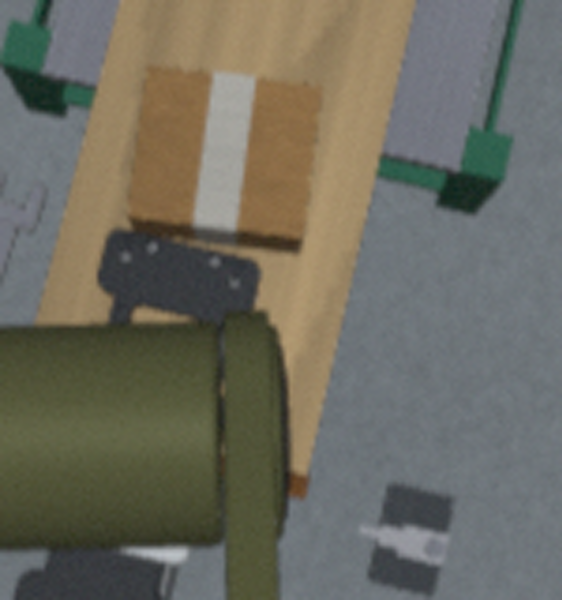

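Side view: the board is still flat, with the near lip corner at (187,188) and bottom at (195,281) in the crop, just behind the pointer tip at (157,311). The carton is still standing. Next, measure the remainder.

```bash
python3 - <<'E'
from h import *
T=imaging.camera('top');S=imaging.camera('side')
t=lambda u,v:((u+.5)/3.75-.5+265,(v+.5)/3.75-.5+130)
s=lambda u,v:((u+.5)/3.5-.5+200,(v+.5)/3.5-.5+140)
th=np.radians(-12.7);ux=np.array([np.cos(th),np.sin(th)]);uy=np.array([-ux[1],ux[0]])
for n,P in [('tip S',onz(S,s(158,311),107.5)),('tip T',onz(T,t(359,531),107.5)),('topcorner S',onz(S,s(187,189),160)),('mid S',onz(S,s(194,262),115)),('bot S',onz(S,s(195,282),100)),('topcorner T',onz(T,t(304,498),160)),('bcorner T',onz(T,t(309,476),160)),
 ('deckfront T',onz(T,t(388,157),100)),('edge T1 115',onz(T,t(411,20),115)),('edge T2',onz(T,t(318,410),115))]:
    print(n,P[:2].round(1),'s',(P[:2]@ux).round(1),'y',(P[:2]@uy).round(1))
E
```

```text
tip S [439.8 -49.1] s 439.9 y 48.8
tip T [438.2 -50.9] s 438.7 y 46.7
topcorner S [457.9 -21.7] s 451.5 y 79.5
mid S [456.8 -20.9] s 450.2 y 80.0
bot S [455.7 -18.1] s 448.6 y 82.6
topcorner T [455.5 -19.8] s 448.7 y 80.8
bcorner T [466.2 -22.2] s 459.7 y 80.9
deckfront T [641.7 -67.2] s 640.8 y 75.6
edge T1 115 [715.6 -78.4] s 715.3 y 80.8
edge T2 [500.8 -28.6] s 494.9 y 82.2
```

>>> {"op": "arm_command", "data": {
  "steps": [
    [0,0,-1,0,0],
    [0,0,-2.5,0,0],
    [0,0,-4.5,0,0],
    [0,0,-6.5,0,0],
    [0,0,-8,0,0],
    [0,0,-9,0,0],
    [0,0,-9.5,0,0],
    [0,0,-9.5,0,0],
    [0,0,-9.5,0,0]
  ],
  "force": 45
}}

```text
clock: 12.05
eef_pos: [468.4, 57.5, 141.4]
eef_rot: [-3.141, 0.0, 1.35]
wrist_force: [0.0, -0.5, -4.3]
finger_gap: 11.5
finger_force: 45.0
```

```bash
python3 - <<'E'
from h import *
s=monitor.read_state();print(s['clock'],s['eef_pos'].round(1),s['eef_rot'].round(4),s['wrist_force'].round(2))
S=imaging.camera('side');T=imaging.camera('top')
a=cv2.resize(S['img'][170:270,215:315,::-1],None,fx=6,fy=6,interpolation=cv2.INTER_CUBIC)
b=cv2.resize(T['img'][250:282,335:367,::-1],(192,192),interpolation=cv2.INTER_CUBIC)
o=np.zeros((600,800,3),np.uint8);o[:,:600]=a;o[:192,604:796]=b
cv2.imwrite('pics/c3.png',o)
# expected pixel positions of the board front corner when level with the tip
E
```

```text
12.05 [468.4  57.5 141.4] [-3.1413  0.      1.35  ] [ 0.01 -0.53 -4.29]
```

View pics/c3.png

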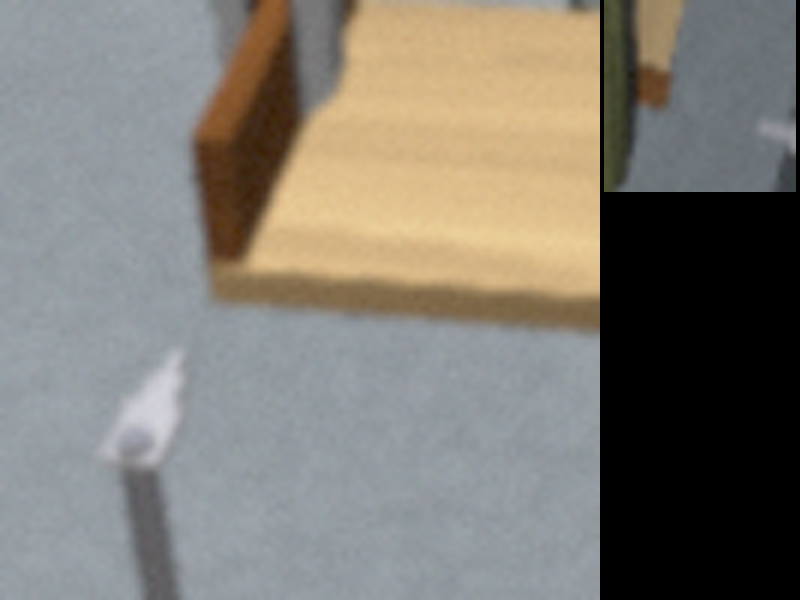

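```bash
python3 - <<'E'
from h import *
T=imaging.camera('top');S=imaging.camera('side')
t=lambda u,v:((u+.5)/6-.5+335,(v+.5)/6-.5+250)
s=lambda u,v:((u+.5)/6-.5+215,(v+.5)/6-.5+170)
th=np.radians(-12.7);ux=np.array([np.cos(th),np.sin(th)]);uy=np.array([-ux[1],ux[0]])
for n,P in [('tip S',onz(S,s(180,349),107.5)),('tip T',onz(T,t(155,127),107.5)),('top S',onz(S,s(195,138),160)),('mid S',onz(S,s(209,262),115)),('bot S',onz(S,s(211,300),100)),('top T',onz(T,t(63,106),160))]:
    print(n,P[:2].round(1),'s',(P[:2]@ux).round(1),'y',(P[:2]@uy).round(1))
E
```

```text
tip S [439.4 -47. ] s 439.0 y 50.7
tip T [439.1 -51. ] s 439.6 y 46.8
top S [447.6 -17.5] s 440.5 y 81.4
mid S [446.7 -16.3] s 439.3 y 82.3
bot S [445.6 -15.2] s 438.1 y 83.1
top T [446.8 -18.7] s 440.0 y 80.0
```

Side and top views both put the board's front edge within about 1 mm of the tip. The board is level, still held, and the carton is standing, so I'm handing in.

```bash
python3 -c "
from h import *
print(job.sign_off())"
```

```text
the job is handed in; nothing more can be done
None
```

The board is pulled straight out with its front edge within about 1 mm of the marker tip, held level and still with the carton standing on it; the job was handed in at about 12 s.

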